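Load the rocking platform with sample tubes and count them in

TASK

Load the rocking platform: lay every sample tube that is on the table flat in the tray, one to a lane, then free the cam lever, push the tray fully home and lock it there with the cam lever again. Count the tubes in on the hand tally counter, which stands at zero: one full stroke of its thumb lever for each tube in the tray, no more and no fewer, letting the lever come all the way back after each stroke.

Things in the scene. Friction and masses are not known exactly. Their poses are not given: they have to be found in the camera images.
- tube_a_mid (a point): Middle of a sample tube, clear with a blue screw cap, 102 mm long, 21 mm thick, about 14 g; lies on the table at the start (this point is then about 10 mm up). The point's y axis runs along the tube, z is up while it lies as at the start. Flat enough not to roll. None if this tube is absent in this run.
- tube_b_mid (a point): Middle of a sample tube, clear with a white screw cap, 102 mm long, 21 mm thick, about 14 g; lies on the table at the start (this point is then about 10 mm up). The point's y axis runs along the tube, z is up while it lies as at the start. Flat enough not to roll. None if this tube is absent in this run.
- tube_c_mid (a point): Middle of a sample tube, clear with a blue screw cap, 102 mm long, 21 mm thick, about 14 g; lies on the table at the start (this point is then about 10 mm up). The point's y axis runs along the tube, z is up while it lies as at the start. Flat enough not to roll. None if this tube is absent in this run.
- tube_d_mid (a point): Middle of a sample tube, clear with a white screw cap, 102 mm long, 21 mm thick, about 14 g; lies on the table at the start (this point is then about 10 mm up). The point's y axis runs along the tube, z is up while it lies as at the start. Flat enough not to roll. None if this tube is absent in this run.
- tray (a joint): Travel of the grey tray along its rails, m: 0 = pulled out toward the robot (start), 0.060 = fully home against its stop. Needs about 3 N. Cannot move more than 3 mm while the cam lever is locked.
- tray_grip (a point): Middle of the tray's black grip bar: upright plate 10 mm thick (x), 78 mm wide (y), 36 mm high, its top 7 mm above this point, which is 64 mm above the table. Site x is the way the tray slides home, z up. It is clear in front and behind; fingers may reach 15 mm below this point; the platform's deck is 36 mm below it, the tray's low near wall 32 mm beyond it.
- lane_1 (a point): Lane 1 of 4 of the tray, 46 mm apart (lane 1 rightmost): where the middle of a tube lying in the lane comes to rest. Moves with the tray. The lane runs along point x, is 112 mm long, 30 mm wide, floor 9.5 mm below this point (35 mm above the table). Ribs between lanes are 16 mm wide and 6 mm high, the tray's outer walls 7 mm.
- lane_2 (a point): Lane 2 of 4 of the tray, 46 mm apart (lane 1 rightmost): where the middle of a tube lying in the lane comes to rest. Moves with the tray. The lane runs along point x, is 112 mm long, 30 mm wide, floor 9.5 mm below this point (35 mm above the table). Ribs between lanes are 16 mm wide and 6 mm high, the tray's outer walls 7 mm.
- lane_3 (a point): Lane 3 of 4 of the tray, 46 mm apart (lane 1 rightmost): where the middle of a tube lying in the lane comes to rest. Moves with the tray. The lane runs along point x, is 112 mm long, 30 mm wide, floor 9.5 mm below this point (35 mm above the table). Ribs between lanes are 16 mm wide and 6 mm high, the tray's outer walls 7 mm.
- lane_4 (a point): Lane 4 of 4 of the tray, 46 mm apart (lane 1 rightmost): where the middle of a tube lying in the lane comes to rest. Moves with the tray. The lane runs along point x, is 112 mm long, 30 mm wide, floor 9.5 mm below this point (35 mm above the table). Ribs between lanes are 16 mm wide and 6 mm high, the tray's outer walls 7 mm.
- cam_lever (a joint): Cam lever at the platform's right side, rad: 0 = locked (start; arm parallel to the rails, knob toward the robot), 1.57 = fully free (arm swung counter-clockwise from above, out to the right). The tray is free above 1.1. Stays where it is left; about 1.5 N at the knob. Closes only with the tray fully out or fully home.
- cam_knob (a point): On the axis of the cam lever's upright round black knob, 16 mm in diameter, 42 mm high; this point is 62 mm above the table and 14 mm below the knob's top, the lever's arm is 18 mm below it. Free all round. Its circle about the pivot is 68 mm in radius.
- cam_pivot (a point): On the cam lever's upright pivot axis, at the height of cam_knob. Its x axis turns with the lever and points from the knob to the pivot.
- counter_lever (a joint): Counter's thumb lever, rad: 0 = up (rest, by spring), 0.733 = pressed down to its stop. A stroke must reach the stop (over 0.70) to advance the dial a whole place, and the lever must return below 0.03 to catch the next tooth; a stroke broken off part-way is completed by the next press. Takes 4 to 10 N at the bar.
- thumb_bar (a point): Middle of the thumb bar, black, level, 16 mm thick, 74 mm wide, at the end of the counter's lever. Swings down on a 95 mm radius about a level axis 54 mm above the table, parallel to it: 88 mm above the table at rest, 20 mm when down, 89 mm level distance from that axis at both ends. Site x (level at rest) points to the counter, whose case starts 55 mm from the bar and is 85 mm high. Press from above.
- dial (a joint): Pointer of the counter's dial, rad, clockwise seen from above, under a clear window on top of the counter: 0 = zero mark (the broad one, next to the lever); each full stroke adds 0.628 (one of ten marks). Goes forward only.

How it is judged:
By the outcome, as a careful person would: the job done as asked, in the order asked, and still so for the second after the job is handed in, with the robot touching nothing.
Of tube_a, tube_b, tube_c, tube_d only 2 to 4 are there at a start; the rules pass over those that are not, and their reading is None.
At some moment in a run one of tube_a, tube_b, tube_c, tube_d may be knocked a few centimetres aside while the robot is not near it.
Once in a run the grip may slacken for a moment while it holds something.
It also fails if it takes over 210 s, if anything falls off the work surface, if the arm or the gripper's body presses on something with over 40 N, if the wrist force passes 120 N, or if a joint passes its speed limit or range.

ROBOT

A 6-joint arm with a two-finger parallel gripper is mounted at the origin on a cart in front of the work surface, level with it; the furniture and walls round the work are solid. World frame = base frame: x ahead of the robot, y to its left, z up, the work surface at z = 0. Lengths are in m, angles in rad, forces in N, time in s.
With the tool pointing down it reaches from about 0.35 to 0.925 m from the base axis. Payload 6.4 kg.
Tool frame: the origin (TCP) lies between the finger pads; the fingertips stand 22 mm ahead of it and the grasp point (between the pads) lies 3 mm ahead of it; z points along the fingers, y is the direction in which the jaws open and shut (so a half turn about z gives the same grasp; the last joint's range is limited). The gripper opens to 94 mm and grips with 3 to 60 N. Pads are 16 mm wide; open, the fingers measure 119 mm over their backs; the gripper's body (75 mm by 177 mm) begins 78 mm behind the grasp point.
Start: joints at [1.087, 0.245, 1.558, -0, 1.339, -0.174], TCP at [0.198, 0.619, 0.203] pointing down, gripper open.
Joint ranges: [-3.13, 3.13], [-1.02, 2.26], [0.13, 2.54], [-0.95, 4.09], [0.21, 2.88], [-2.74, 2.74]. Speed limits (rad/s): [2.57, 2.57, 3.14, 3.14, 3.14, 3.14].

INTERFACE

Orientations are given as a unit quaternion [w, x, y, z].
In Python, from workcell import * gives the robot as it stands. The module is installed in compiled form; this text tells all that it offers. Calls block until the motion is done:
- move_pose(position, orientation): joint-space move of the TCP to a pose.
- move_l(position, velocity=0.15, frame=None, contact_N=None): straight line of the TCP; frame=None keeps the orientation; velocity is the mean speed in m/s. With contact_N (N) it stops when the force on the tool has changed by that much, and returns True; else False.
- set_joints(angles): joint-space move.
- move_gripper(opening, force=None): finger opening in m; force is the grip in N (None keeps the last); returns when the fingers have stopped.
- sleep(seconds).
- inverse_kinematics(position, orientation): joint angles nearest the present ones, or None.
- capture(name): name is "scene" or "top"; returns a dict with "pixels" (400x640x3 uint8, blue, green, red), "camera_matrix" (3x3 intrinsics, pixels), "D" ([k1, k2, p1, p2, k3] as OpenCV has them; the pictures are not rectified), "rvec" (rotation vector, rad) and "tvec" (3), from world to camera coordinates, as OpenCV has them. Camera axes: x right, y down, z forward; pixel columns grow to the right and rows downward; lengths in m; the calibration is good to about 2 mm. A picture is of the moment at which its call begins. There is no depth.
A pose or a line that the arm cannot do raises PlanningError and nothing moves.
- sign_off(): hands the job in, once; it reports no verdict.
Readings, each from a call of its own:
- current_time_s(): time.
- current_joint_pos(): joint angles.
- current_joint_vel(): joint speeds.
- current_joint_torque(): joint torques, N m.
- current_position(): TCP position.
- current_tcp_rot(): TCP orientation.
- current_contact_force(): force on the tool from outside, world axes, zero at the start.
- current_wrist_torque(): the same for the moment, N m.
- current_width(): finger opening in m.
Only numpy, scipy, OpenCV 4.12 (cv2) and the standard library are available. Lean on these libraries where they do the work, as an engineer would, in place of code of your own. Each camera call takes 0.05 s, during which the arm holds its last target.

## Working session

There is one attempt and no reset: what is moved stays moved. The work goes in short steps, each a Python script; the robot and the scene stay as the last script left them, time stands still between calls to the robot, and variables do not carry over. Pictures are saved under pics/ and viewed, and the job is handed in when it is done.

```bash
mkdir -p pics; ls; python3 - <<'E'
from workcell import *
import cv2
for n in("scene","top"):
    c=capture(n); cv2.imwrite(f"pics/{n}0.png",c["pixels"]); print(n,c["camera_matrix"],c["D"],c["rvec"],c["tvec"])
print(current_time_s(),current_position(),current_tcp_rot(),current_width())
E
```

```text
pics
scene [[431.1973149    0.         324.17387608]
 [  0.         431.1973149  201.36928941]
 [  0.           0.           1.        ]] [-0.09608998  0.          0.          0.          0.        ] [ 2.24870435 -1.00971691  0.38445145] [-0.3188883   0.33660295  1.12933783]
top [[412.89544791   0.         318.63756743]
 [  0.         412.89544791 194.82688526]
 [  0.           0.           1.        ]] [-0.07215854  0.          0.          0.          0.        ] [ 2.20059233 -2.14622058  0.09066854] [-0.00299138  0.47672175  1.17275328]
0.1 [0.19790821 0.61858717 0.20186868] [-2.55353353e-04  1.54266554e-01  9.88028905e-01 -8.04603334e-04] 0.09373891868240627
```

View pics/scene0.png

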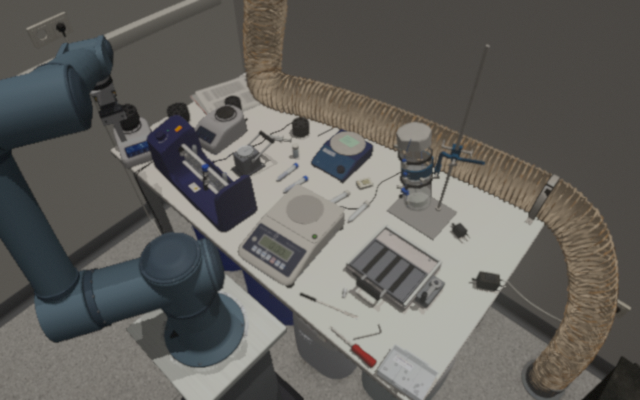

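View pics/top0.png

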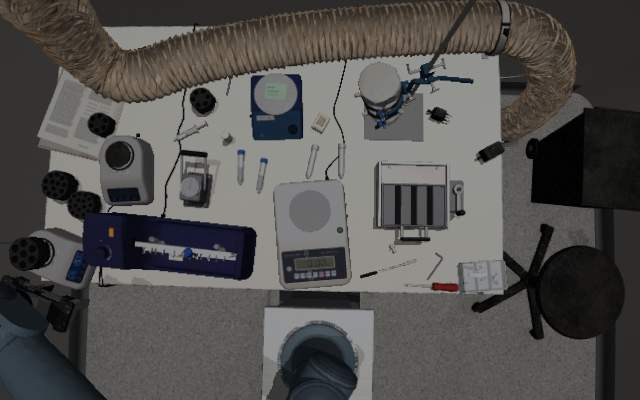

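The top view shows four tubes (blue caps near (240,167) and (261,174), white caps near (312,161) and (341,161)), the counter near (193,180), the tray near (412,200) and the cam lever near (457,197). I'll zoom in.

```bash
python3 - <<'E'
import cv2
a=cv2.imread("pics/top0.png"); s=cv2.imread("pics/scene0.png")
def z(im,x0,y0,x1,y1,f,n): cv2.imwrite(n,cv2.convertScaleAbs(cv2.resize(im[y0:y1,x0:x1],None,fx=f,fy=f,interpolation=cv2.INTER_CUBIC),alpha=1.3,beta=10))
z(a,165,110,365,215,4,"pics/z1.png"); z(a,360,140,480,260,5,"pics/z2.png"); z(s,215,110,375,230,5,"pics/z3.png"); z(s,330,210,460,310,6,"pics/z4.png")
E
```

```text
(no output)
```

View pics/z1.png

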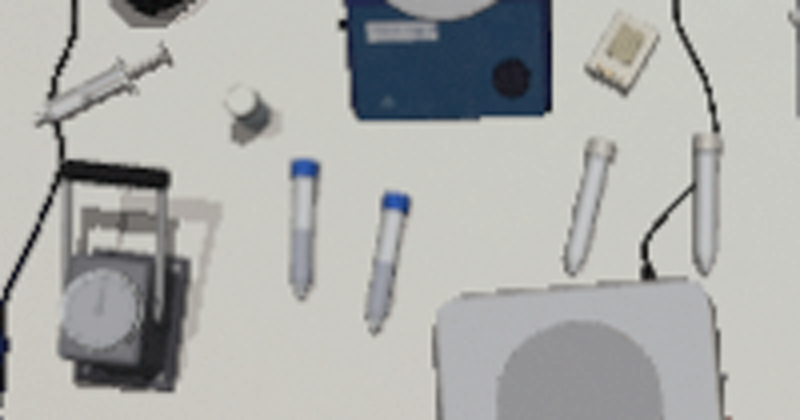

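View pics/z2.png

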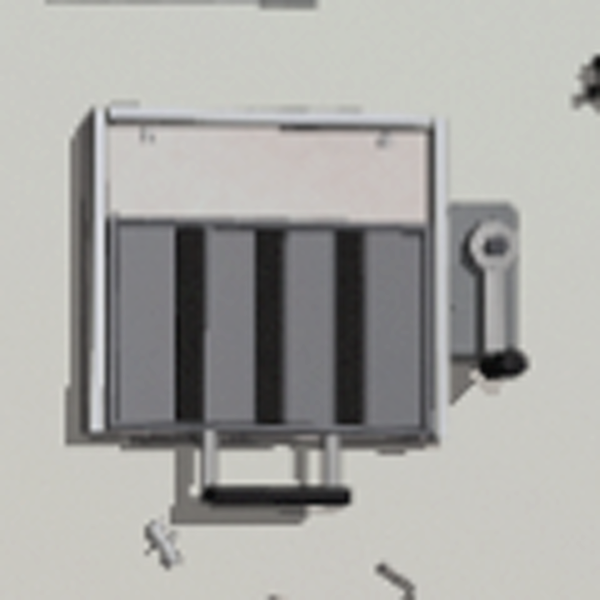

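View pics/z3.png

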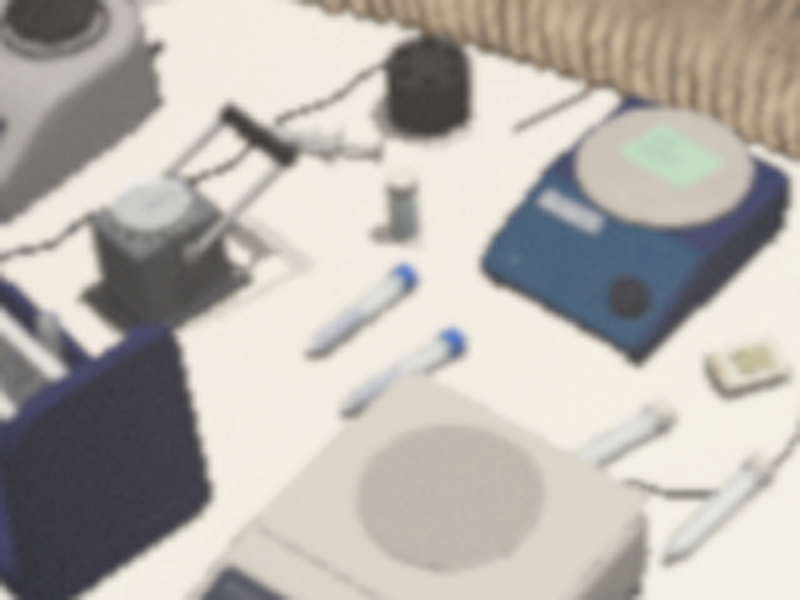

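View pics/z4.png

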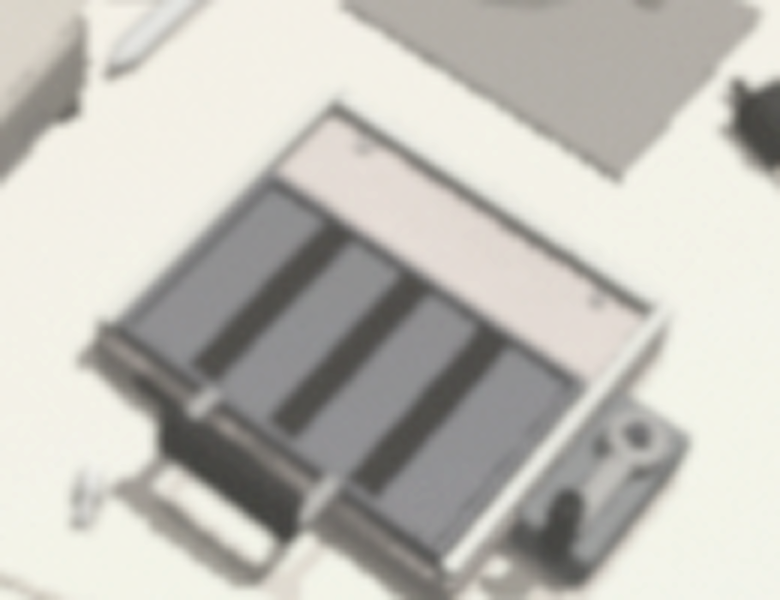

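The table holds four tubes, two blue and two white. Zoomed, they lie at cap-to-tip (305,160)-(302,298), (398,193)-(375,333), (601,138)-(573,275) and (708,133)-(706,275). The thumb bar spans (62,170)-(170,180). In the tray zoom the ribs are at x of about 190/270/350, the grip bar at (277,495), the knob at (510,360) and the pivot at (493,245). The dial points at zero. Next I'll measure with masks.

```bash
cat > h.py <<'E'
import numpy as np, cv2
from workcell import *
def ray(c,px):
    u=cv2.undistortPoints(np.array([[px]],float),c["camera_matrix"],np.array(c["D"],float)).ravel()
    R,_=cv2.Rodrigues(np.array(c["rvec"],float)); t=np.array(c["tvec"],float).ravel()
    o=-R.T@t; d=R.T@np.array([u[0],u[1],1.]); return o,d/np.linalg.norm(d)
def plane(c,px,z):
    o,d=ray(c,px); return o+d*(z-o[2])/d[2]
def tri(c1,p1,c2,p2):
    o1,d1=ray(c1,p1);o2,d2=ray(c2,p2)
    s=np.linalg.lstsq(np.c_[d1,-d2],o2-o1,rcond=None)[0]
    a=o1+s[0]*d1;b=o2+s[1]*d2; return (a+b)/2,np.linalg.norm(a-b)
def proj(c,P): return cv2.projectPoints(np.array([P],float),np.array(c["rvec"],float),np.array(c["tvec"],float),c["camera_matrix"],np.array(c["D"],float))[0].ravel()
def save(c,n,box=None,f=4):
    im=c["pixels"]
    if box: x0,y0,x1,y1=box; im=cv2.convertScaleAbs(cv2.resize(im[y0:y1,x0:x1],None,fx=f,fy=f,interpolation=cv2.INTER_CUBIC),alpha=1.3,beta=10)
    cv2.imwrite("pics/"+n+".png",im)
def comps(mask,minA=8):
    n,l,s,ce=cv2.connectedComponentsWithStats(mask.astype(np.uint8))
    return [(s[i],ce[i],cv2.minAreaRect(np.argwhere(l==i)[:,::-1].astype(np.float32))) for i in range(1,n) if s[i][4]>=minA]
E
python3 - <<'E'
from h import *
np.set_printoptions(precision=4,suppress=True)
T=capture("top");S=capture("scene")
P=lambda x,y:(165+x/4-.375,110+y/4-.375)
for n,a,b in [("B1",(305,160),(302,298)),("B2",(398,193),(375,333)),("W1",(601,138),(573,275)),("W2",(708,133),(706,275))]:
    A=plane(T,P(*a),.010);B=plane(T,P(*b),.010); print(n,A,B,(A+B)/2,np.linalg.norm(A-B))
im=T["pixels"].astype(int); V=im.max(2)
blk=V<60
for nm,(x0,y0,x1,y1),z in [("tray",(375,170,480,245),.041),("bar",(170,140,215,165),.096)]:
    m=np.zeros_like(blk);m[y0:y1,x0:x1]=blk[y0:y1,x0:x1]
    for s,c,r in comps(m): print(nm,s,c,r,plane(T,c,z))
b=(im[...,0]-im[...,2]>50); m=np.zeros_like(b); m[145:190,225:280]=b[145:190,225:280]
for s,c,r in comps(m,4): print("blue",s,c,plane(T,c,.01))
sv=S["pixels"].astype(int); bl=sv.max(2)<60
for (x0,y0,x1,y1) in [(250,125,280,146),(345,275,400,310),(410,275,440,305)]:
    m=np.zeros_like(bl);m[y0:y1,x0:x1]=bl[y0:y1,x0:x1]
    for s,c,r in comps(m): print("S",s,c,r)
E
```

```text
B1 [0.6062 0.2425 0.01  ] [0.5034 0.2402 0.01  ] [0.5548 0.2413 0.01  ] 0.10278334664488824
B2 [0.583  0.1725 0.01  ] [0.479  0.1854 0.01  ] [0.531 0.179 0.01 ] 0.10482904649062144
W1 [0.6277 0.0239 0.01  ] [0.5252 0.0417 0.01  ] [0.5765 0.0328 0.01  ] 0.10400090308629396
W2 [ 0.6334 -0.055   0.01  ] [ 0.5276 -0.0556  0.01  ] [ 0.5805 -0.0553  0.01  ] 0.10576217720347005
tray [376 170   8  58 157] [377.9936 201.1529] ((378.20159912109375, 198.58364868164062), (57.21721267700195, 6.945979118347168), 87.33700561523438) [ 0.461  -0.1603  0.041 ]
tray [446 170   1  15  15] [446. 177.] ((446.0, 177.0), (14.0, 0.0), -90.0) [ 0.5353 -0.3554  0.041 ]
tray [395 185   6  40 240] [397.5 204.5] ((397.5, 204.5), (39.0, 5.0), 90.0) [ 0.4529 -0.216   0.041 ]
tray [403 185  30  40 499] [421.2505 203.7595] ((417.5, 204.5), (39.0, 29.0), 90.0) [ 0.4566 -0.284   0.041 ]
tray [440 186   5  40  44] [443.7727 203.7273] ((442.0, 205.5), (4.0, 39.0), -0.0) [ 0.4583 -0.3488  0.041 ]
tray [450 186  15  30 106] [456.6132 205.4623] ((453.4137878417969, 202.03448486328125), (29.339866638183594, 12.99867534637451
[... 831 characters left out ...]
0.01  ]
S [260 132  13  10  35] [266.1143 136.8857] ((265.7181091308594, 136.90269470214844), (14.991944313049316, 2.621542453765869), 34.99202346801758)
S [355 275  24  25 183] [367.3388 287.5792] ((366.33660888671875, 286.7217102050781), (32.159854888916016, 7.118387699127197), 36.38435363769531)
S [377 275   8   7  30] [379.8333 277.6   ] ((380.25, 277.25), (3.5355336666107178, 8.485280990600586), 45.0)
S [390 278  10  14  57] [394.9649 284.8947] ((395.43902587890625, 284.45123291015625), (4.06051778793335, 14.524161338806152), 38.65980529785156)
S [418 293   8  12  53] [422.2453 298.5472] ((423.2950134277344, 298.2458801269531), (7.170065879821777, 10.242951393127441), 39.80556869506836)
```

```bash
python3 - <<'E'
from h import *
np.set_printoptions(precision=4,suppress=True)
T=capture("top");S=capture("scene")
V=T["pixels"].max(2).astype(int); blk=V<42
def run(nm,M,box,A=8):
    x0,y0,x1,y1=box; m=np.zeros_like(M);m[y0:y1,x0:x1]=M[y0:y1,x0:x1]
    for s,c,r in comps(m,A): print(nm,s,c,np.round(cv2.boxPoints(r).ravel(),1))
run("ribs",blk,(392,180,440,228)); run("grip",blk,(395,234,435,245)); run("knob",blk,(450,205,470,222)); run("bar",blk,(170,140,215,165))
V2=S["pixels"].max(2).astype(int)
run("Sbar",V2<70,(250,125,280,146)); run("Sribs",V2<75,(360,240,420,295),20);run("Sknob",V2<50,(410,280,440,310))
save(S,"z5",(330,210,460,310),6)
print("rib ends 3",[plane(T,p,.041) for p in[(397.5,185),(397.5,224.5),(413.5,185),(413.5,224.5),(429.5,185),(429.5,224.5)]])
Z=lambda x,y:(330+x/6-.42,210+y/6-.42)
Y=lambda x,y:(360+x/5-.4,140+y/5-.4)
# knob top, pivot ring
print("knob",tri(T,Y(512,358),S,Z(570,497)), plane(T,Y(512,358),.076),"pivot",tri(T,Y(494,245),S,Z(637,434)))
# grip bar ends (top)
print("gripL",tri(T,Y(207,494),S,Z(160,440)),"gripR",tri(T,Y(346,494),S,Z(300,528)))
P=lambda x,y:(165+x/4-.375,110+y/4-.375); Q=lambda x,y:(215+x/5-.4,110+y/5-.4)
print("barL",tri(T,P(63,170),S,Q(230,110)),"barR",tri(T,P(168,179),S,Q(292,156)))
for p in [(63,170),(168,179)]: print(plane(T,P(*p),.092))
E
```

```text
ribs [395 185   6  40 238] [397.5 204.5] [395. 185. 400. 185. 400. 224. 395. 224.]
ribs [411 186   6  39 233] [413.4893 204.9227] [411. 186. 416. 186. 416. 224. 411. 224.]
ribs [427 186   6  39 234] [429.5 205. ] [427. 186. 432. 186. 432. 224. 427. 224.]
grip [400 237  30   4  90] [414.7444 238.9556] [400. 237. 429. 237. 429. 240. 400. 240.]
knob [455 205  10  11  48] [458.9583 211.8333] [451.5 210.4 456.  205.  464.7 212.2 460.1 217.6]
bar [179 140   2  10  10] [179.6 144.5] [178.5 140.1 179.3 139.9 180.8 148.9 180.  149. ]
bar [178 150  29   8 128] [192.3828 153.2422] [177.8 150.2 205.9 149.1 206.1 156.  178.  157. ]
Sbar [260 132  14  11  46] [266.6304 137.1304] [258.8 133.8 260.5 131.3 273.6 140.1 271.9 142.6]
Sribs [362 246  27  27 174] [374.9425 259.4713] [361.6 269.8 384.4 245.5 388.2 249.1 365.4 273.4]
Sribs [375 255  28  28 177] [387.9661 268.5763] [374.  279.1 397.9 254.  402.  258.  378.1 283. ]
Sribs [389 263  27  30 198] [401.3687 277.7424] [386.6 287.9 409.7 262.2 415.  266.9 391.9 292.6]
Sribs [360 278  20  17 164] [368.3293 287.6524] [355.8 283.6 360.6 277.2 380.4 292
[... 264 characters left out ...]
3961, -0.2165,  0.041 ]), array([ 0.5098, -0.2615,  0.041 ]), array([ 0.3972, -0.2621,  0.041 ]), array([ 0.511 , -0.3076,  0.041 ]), array([ 0.3982, -0.3079,  0.041 ])]
knob (array([ 0.4365, -0.3904,  0.0739]), np.float64(0.0006544504050139691)) [ 0.4361 -0.3894  0.076 ] pivot (array([ 0.5027, -0.3908,  0.0432]), np.float64(0.0005504827628080765))
gripL (array([ 0.3571, -0.227 ,  0.0401]), np.float64(0.0001317364653701692)) gripR (array([ 0.359 , -0.3042,  0.0486]), np.float64(0.00032146671336275473))
barL (array([0.5824, 0.3946, 0.0874]), np.float64(0.005145117330656183)) barR (array([0.5753, 0.3204, 0.0919]), np.float64(0.0010609849171876863))
[0.5797 0.3949 0.092 ]
[0.5749 0.3207 0.092 ]
```

```bash
python3 - <<'E'
from h import *
T=capture("top");S=capture("scene")
save(T,"z6",(170,135,230,215),8)
save(T,"z7",(380,215,475,250),8)
save(S,"z8",(340,270,440,315),8)
E
```

```text
(no output)
```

View pics/z6.png

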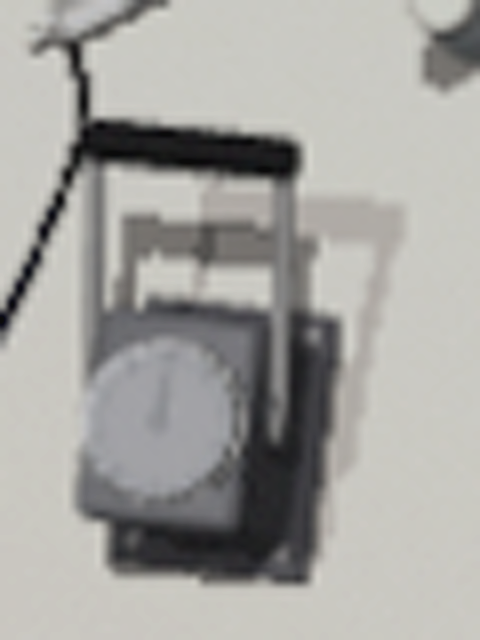

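View pics/z7.png

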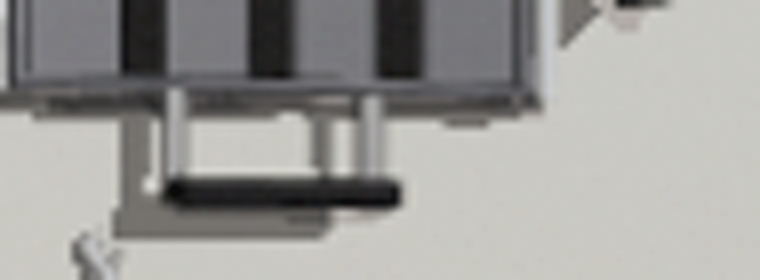

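View pics/z8.png

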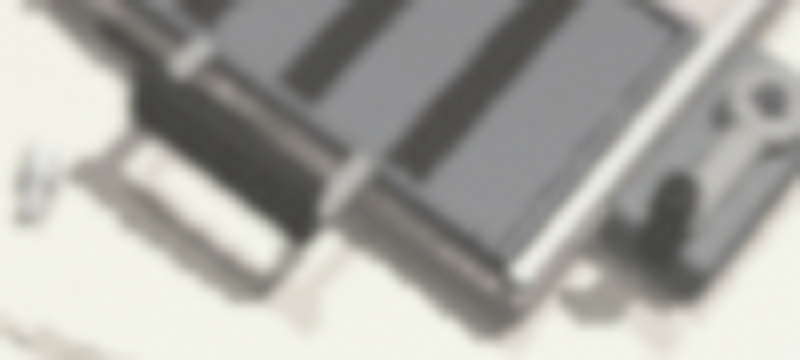

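Checks: rib pitch is 46 mm and length 112 mm, the knob-pivot distance is about 67 mm, the knob top is at z=0.074, the bar is 74 mm wide at z≈0.09, and the tubes measure 103–106 mm. All of these fit the given sizes. The grip bar x comes from its top edge. I'll pick the first tube.

```bash
cat >> h.py <<'E'
def q(th):
    "tool down, jaw direction at world angle th(deg)"
    best=None; j=np.array(current_joint_pos())
    f=np.radians(th+90)/2; return [0,float(np.cos(f)),float(np.sin(f)),0]
def qn(pos,th):
    "pick half-turn variant with joint 6 nearest to middle"
    o=[]
    for t in(th,th+180):
        J=inverse_kinematics(pos,q(t))
        if J is not None:o.append((abs(J[5]),t))
    return q(min(o)[1])
TUBE={"B1":(.5548,.2413,1.3),"B2":(.531,.179,-7.1),"W1":(.5765,.0328,-9.9),"W2":(.5725,-.0553,.3)}
LX,LYAW=.4535,.6
LANE={4:-.193,3:-.239,2:-.285,1:-.331}
def tubediff(c,n):
    ref=cv2.imread("pics/top0.png").astype(int); x,y,_=TUBE[n]
    u,v=proj(c,[x,y,.01]).astype(int); s=np.s_[v-24:v+24,u-12:u+12]
    return np.abs(c["pixels"].astype(int)-ref)[s].mean()
def pick(n):
    x,y,a=TUBE[n]; th=a+90; Q=qn([x,y,.16],th); t0=current_time_s()
    move_gripper(.042); move_pose([x,y,.16],Q); 
    move_l([x,y,.05],.2)
    hit=move_l([x,y,.027],.06,contact_N=8)
    move_gripper(.005,15); w=current_width()
    move_l([x,y,.15],.15); print(n,"hit",hit,"w",w,current_width(),"dt",current_time_s()-t0)
    return .012<current_width()<.026
def place(l):
    y=LANE[l]; x=LX+(-.262-y)*.013; Q=qn([x,y,.15],90+LYAW); t0=current_time_s()
    move_pose([x,y,.15],Q); w=current_width(); move_l([x,y,.085],.15); hit=move_l([x,y,.0650],.04,contact_N=8)
    print("place w",w,"hit",hit,current_position()); move_gripper(.031); move_l([x,y,.16],.2); print("dt",current_time_s()-t0)
E
python3 - <<'E'
from h import *
T=capture("top"); print({n:round(tubediff(T,n),1) for n in TUBE})
print(pick("B1"), current_time_s())
c=capture("top");save(c,"p1",(165,110,365,215),4); c=capture("scene"); save(c,"p1s",(160,60,400,220),3)
E
```

```text
{'B1': np.float64(0.6), 'B2': np.float64(0.5), 'W1': np.float64(0.5), 'W2': np.float64(0.6)}
B1 hit False w 0.004935683228171798 0.00524298972616513 dt 5.7583
False 6.2083
```

View pics/p1s.png

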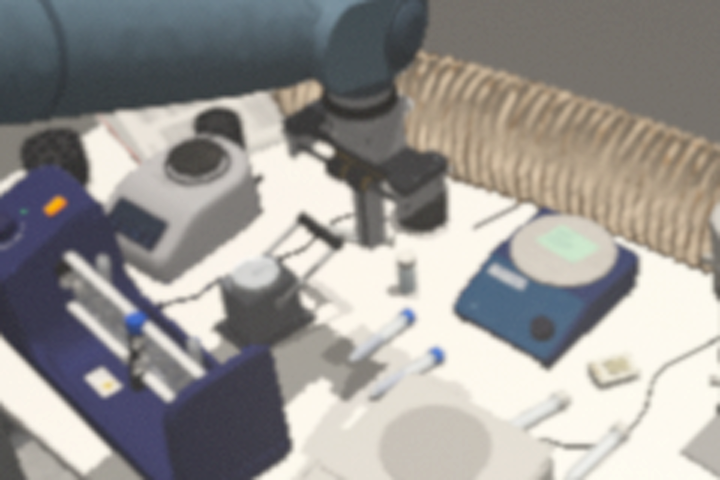

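The scene picture shows the fingers closed and empty. B1 is still on the table, with its cap near (407,316). I'll check the actual TCP and the top view.

```bash
python3 - <<'E'
from h import *
T=capture("top"); S=capture("scene")
print(current_position(),current_tcp_rot(),proj(T,current_position()),proj(S,current_position()))
save(T,"p2",(165,110,365,215),4)
E
```

```text
[0.55413305 0.24114065 0.14874162] [-1.05975459e-03 -1.13281899e-02  9.99935247e-01 -2.23502841e-04] [230.38000096 158.7902589 ] [283.67844082 141.45316719]
```

View pics/p2.png

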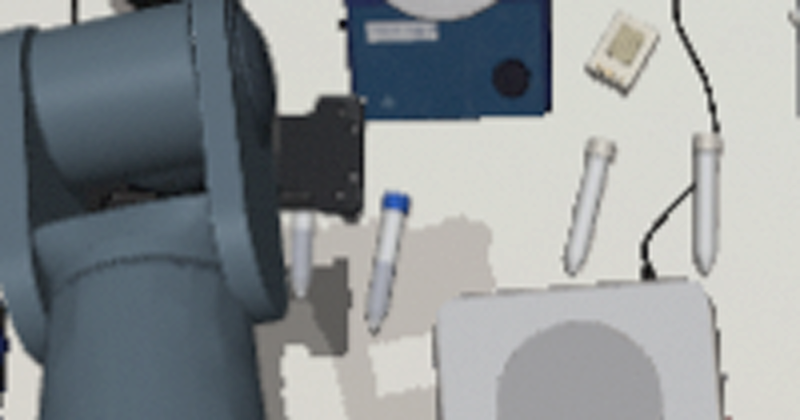

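B1 is untouched: its tip is still at (302,298) and the jaws closed to 5 mm. I'll go down again, log the state at the bottom and take a picture there.

```bash
python3 - <<'E'
from h import *
x,y,a=TUBE["B1"]
move_gripper(.042); print(current_width())
move_l([x,y,.05],.2); move_l([x,y,.027],.06,contact_N=8); print(current_position(),current_contact_force(),current_width())
S=capture("scene"); save(S,"p3a",(250,140,330,210),8)
for w in(.03,.022,.018,):
    move_gripper(w,15); print(w,current_width(),current_contact_force(),current_position())
S=capture("scene"); save(S,"p3",(250,140,330,210),8)
E
```

```text
0.04180551858078775
[0.55460252 0.24126235 0.02668053] [ 0.07209255  0.69565327 -1.05082813] 0.04214794506830315
0.03 0.029748094564790602 [-0.27564806 -0.33898635  0.72932882] [0.55486451 0.24132323 0.02712158]
0.022 0.022059508319031498 [0.1865877  0.35044494 0.1150164 ] [0.55478653 0.24128617 0.02698202]
0.018 0.01765186569511209 [ 0.36817235 -0.80950802 -0.00614803] [0.55480292 0.24129761 0.0270078 ]
```

View pics/p3a.png

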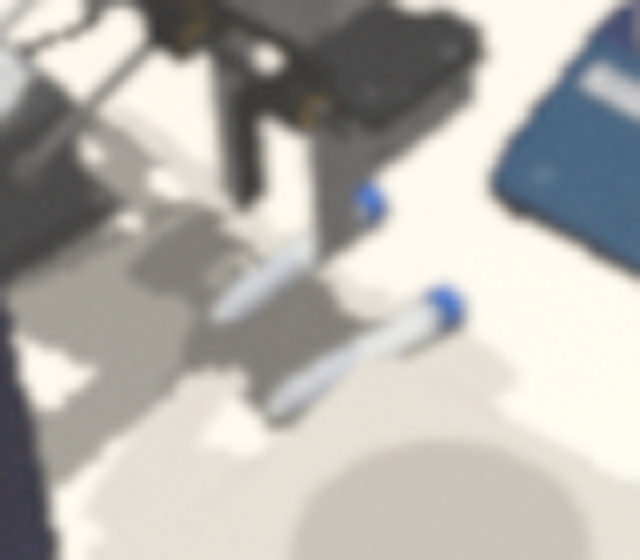

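View pics/p3.png

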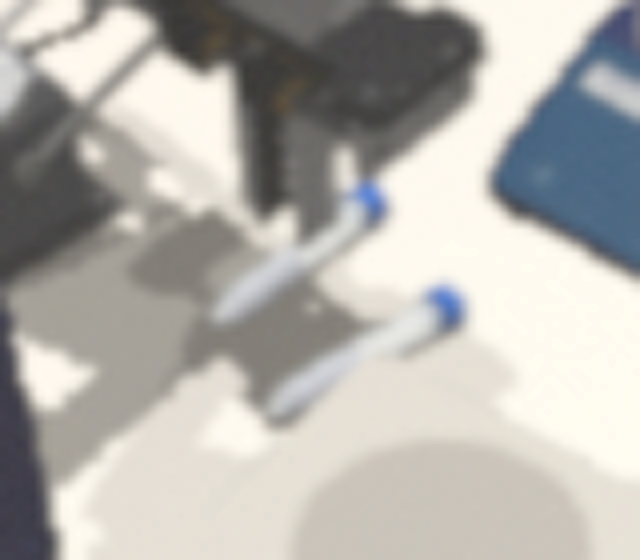

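The fingertips sit visibly behind or above the tube, at about (245,205) and (315,265) in the zoom. I'll compare those with where they should project.

```bash
python3 - <<'E'
from h import *
S=capture("scene");T=capture("top"); p=np.array(current_position()); print(p)
for z in(.005,.015,.025,.035):
  for s in(-1,1):
    print(z,s,proj(S,[p[0],p[1]+s*.015,z]))
print("tube ends",proj(S,[.6062,.2425,.01]),proj(S,[.5034,.2402,.01]))
save(S,"p4",(260,145,310,185),14)
print(ray(S,(300,180))[0],ray(T,(300,180))[0])
# independent tube triangulation
A=cv2.inRange(S["pixels"].astype(int)[...,0]-S["pixels"].astype(int)[...,2],50,255)
for s,c,r in comps((A>0),6):
    if 285<c[0]<312 and 160<c[1]<185: print(s,c)
E
```

```text
[0.55480186 0.24131945 0.02700793]
0.005 -1 [289.46579178 174.60479357]
0.005 1 [283.36904289 170.53589519]
0.015 -1 [289.30891706 172.5756025 ]
0.015 1 [283.18372363 168.50503032]
0.025 -1 [289.15061694 170.52612548]
0.025 1 [282.99674128 166.45410578]
0.035 -1 [288.99087434 168.45608436]
0.035 1 [282.80807626 164.38285067]
tube ends [296.32581318 163.71399524] [275.95549275 179.65285353]
[-0.15661729 -0.55610372  1.07546032] [0.37107786 0.00136512 1.21033969]
[295 163   3   3   6] [295.83333333 164.        ]
[304 176   3   4   7] [305.28571429 177.42857143]
```

View pics/p4.png

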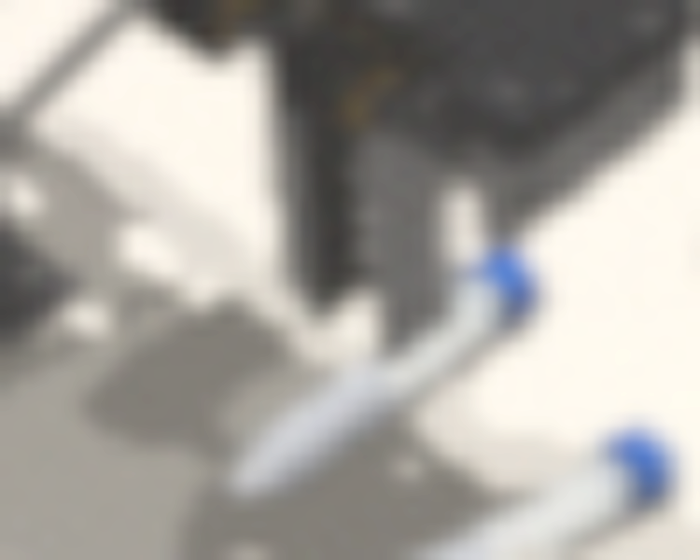

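Both the open-jaw tip (about z=0.022 from its row) and the unoccupied grasp suggest the fingertips are about 17 mm higher than the 22 mm given. I'll probe gently downward with the jaws open to get the real tip height.

```bash
python3 - <<'E'
from h import *
x,y,a=TUBE["B1"]
move_gripper(.042)
print(move_l([x,y,.006],.02,contact_N=5),current_position(),current_contact_force())
S=capture("scene"); save(S,"p5",(260,145,310,185),14)
E
```

```text
False [0.55490223 0.2413287  0.00613767] [-0.16376445  0.35497178 -0.35693679]
```

View pics/p5.png

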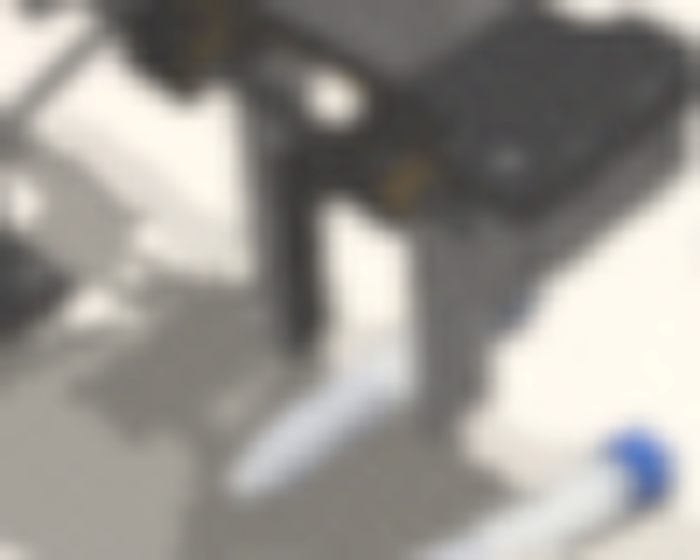

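The fingers now straddle the tube at TCP z=0.006 with no contact, so the tips are at most 6 mm ahead of the TCP. I'll find the table by touch, then back off and grip.

```bash
python3 - <<'E'
from h import *
x,y,a=TUBE["B1"]
print(move_l([x,y,-.012],.015,contact_N=4),current_position(),current_contact_force())
z=current_position()[2]; 
move_l([x,y,z+.004],.05); print(current_position())
move_gripper(.012,15); print(current_width(),current_contact_force(),current_time_s())
S=capture("scene"); save(S,"p6",(260,145,310,185),14)
E
```

```text
True [ 0.55477282  0.24128338 -0.00235422] [-1.32167236  0.07870765  3.97639955]
[0.55491545 0.24133182 0.00174524]
0.020426553732949635 [-0.37022729 -0.26082701 -0.6682306 ] 12.8583
```

View pics/p6.png

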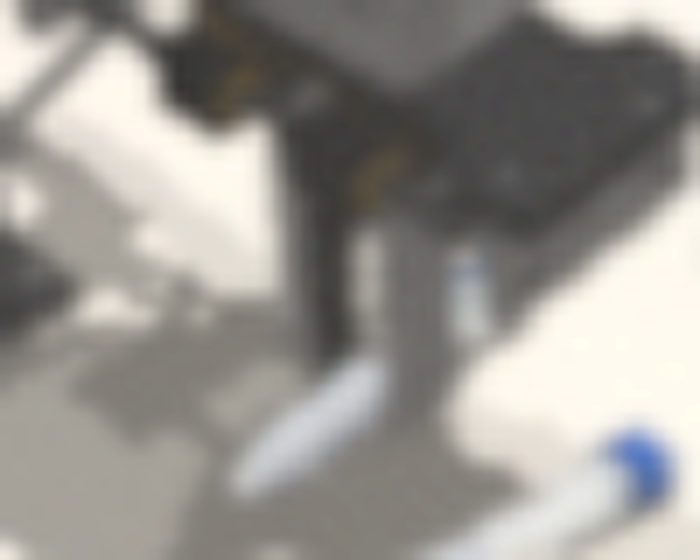

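The tube is gripped (width 20.4 mm). The table was felt at TCP z=-0.002, so the tips sit about level with the TCP, not 22 mm ahead. I'll use that measured offset from here on. Now lift and place in lane 4.

```bash
sed -i 's/\[x,y,.05\],.2)/[x,y,.03],.2)/; s/\[x,y,.027\],.06/[x,y,.0028],.06/; s/\[x,y,.085\],.15/[x,y,.06],.15/; s/\[x,y,.0650\]/[x,y,.0410]/; s/move_gripper(.005,15)/move_gripper(.012,15)/' h.py; sed -i 's/move_l(\[x,y,.15\],.15); print(n/move_l([x,y,.13],.2); print(n/' h.py
python3 - <<'E'
from h import *
x,y,a=TUBE["B1"]
move_l([x,y,.13],.2); print(current_width(),current_time_s())
S=capture("scene"); save(S,"p7s",(200,60,400,200),4)
place(4)
T=capture("top");save(T,"p7",(165,110,480,260),2.5)
S=capture("scene"); save(S,"p7b",(330,210,460,310),6)
print({n:round(tubediff(T,n),1) for n in TUBE},current_time_s())
E
```

```text
0.02053051634817477 13.7
place w 0.02015676252698551 hit False [ 0.45258487 -0.19296707  0.04086903]
dt 4.491700000000002
{'B1': np.float64(19.7), 'B2': np.float64(10.8), 'W1': np.float64(10.8), 'W2': np.float64(10.7)} 18.3417
```

View pics/p7.png

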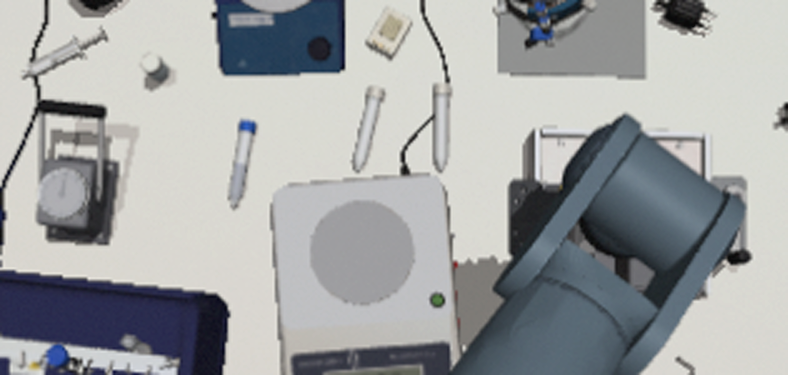

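View pics/p7b.png

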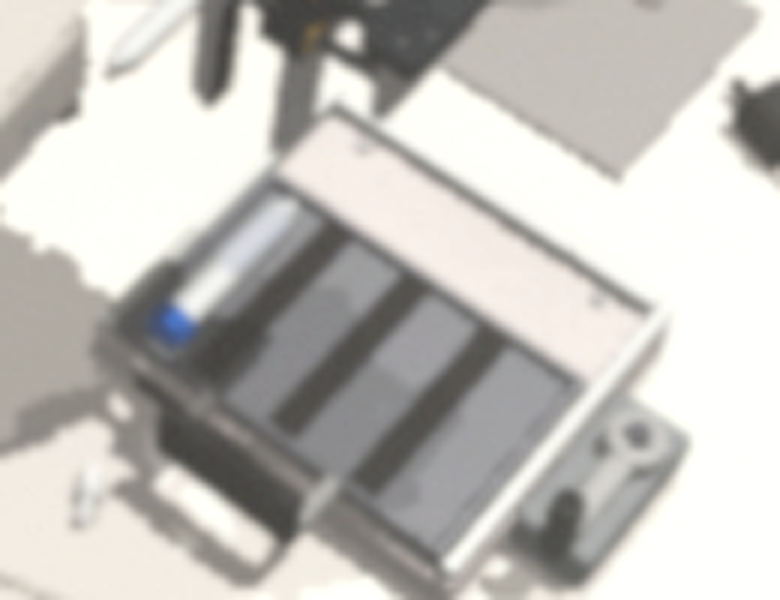

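Tube B1 lies flat in lane 4, cap at (172,322) in the scene zoom, within the walls. The other tubes have not moved (the uniform difference of about 10.8 is exposure). B2 goes to lane 3 next.

```bash
sed -i 's/return np.abs(c\["pixels"\].astype(int)-ref)\[s\].mean()/d=(c["pixels"].astype(int)-ref)[s]; return np.abs(d-np.median(d)).mean()/' h.py
python3 - <<'E'
from h import *
T=capture("top"); print({n:round(tubediff(T,n),1) for n in TUBE})
if pick("B2"):
    place(3)
T=capture("top");save(T,"p8",(165,110,480,260),2.5)
S=capture("scene"); save(S,"p8b",(330,210,460,310),6)
print({n:round(tubediff(T,n),1) for n in TUBE},current_time_s())
E
```

```text
{'B1': np.float64(8.7), 'B2': np.float64(1.0), 'W1': np.float64(1.0), 'W2': np.float64(1.1)}
B2 hit False w 0.020627729712484433 0.02036439509317333 dt 5.008299999999998
place w 0.02078912659486087 hit False [ 0.45315293 -0.23896125  0.04085776]
dt 4.400000000000002
{'B1': np.float64(8.8), 'B2': np.float64(8.8), 'W1': np.float64(1.1), 'W2': np.float64(1.3)} 27.9
```

View pics/p8.png

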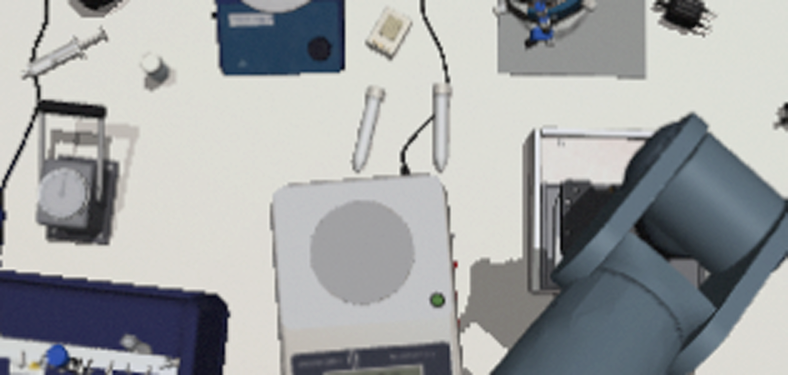

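View pics/p8b.png

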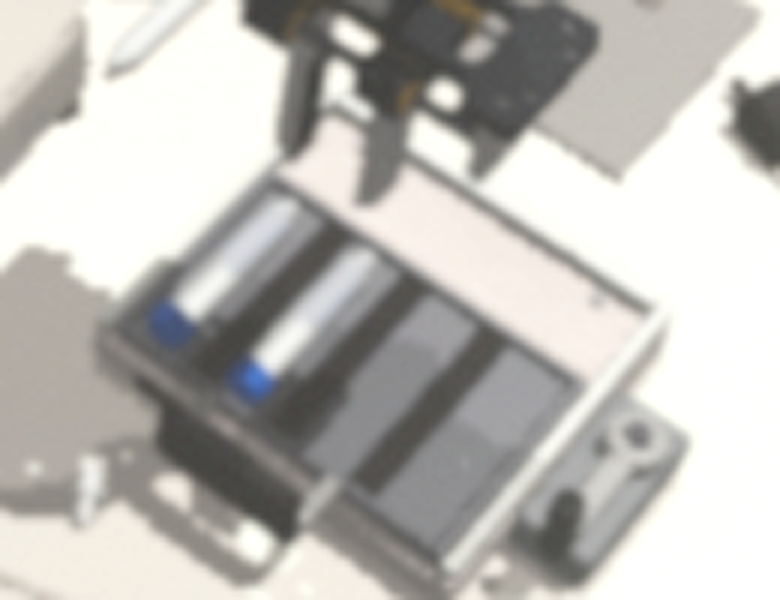

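B2 lies flat in lane 3 (cap at (250,378)), B1 is undisturbed in lane 4, and both white tubes are where they were. Next is W1 to lane 2.

```bash
python3 - <<'E'
from h import *
T=capture("top"); print({n:round(tubediff(T,n),1) for n in TUBE})
if pick("W1"):
    place(2)
T=capture("top");save(T,"p9",(165,110,480,260),2.5)
S=capture("scene"); save(S,"p9b",(330,210,460,310),6)
print({n:round(tubediff(T,n),1) for n in TUBE},current_time_s())
E
```

```text
{'B1': np.float64(8.8), 'B2': np.float64(8.8), 'W1': np.float64(1.1), 'W2': np.float64(1.3)}
W1 hit False w 0.02055659667769164 0.020552241281962494 dt 5.116699999999998
place w 0.020870485119747796 hit False [ 0.45375306 -0.28497233  0.04083981]
dt 4.516600000000004
{'B1': np.float64(8.7), 'B2': np.float64(8.7), 'W1': np.float64(6.5), 'W2': np.float64(1.5)} 37.6833
```

View pics/p9.png

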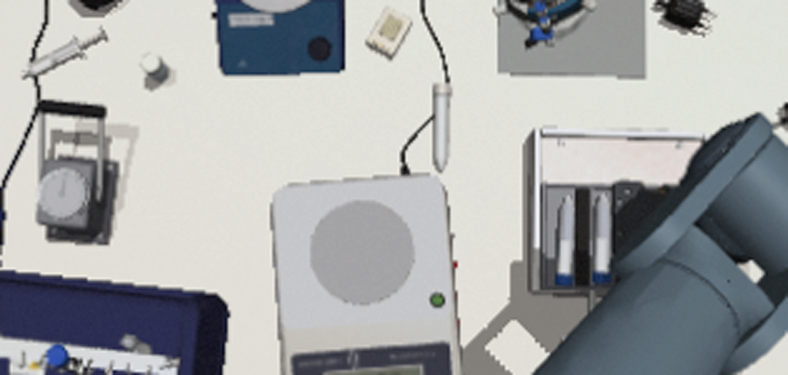

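View pics/p9b.png

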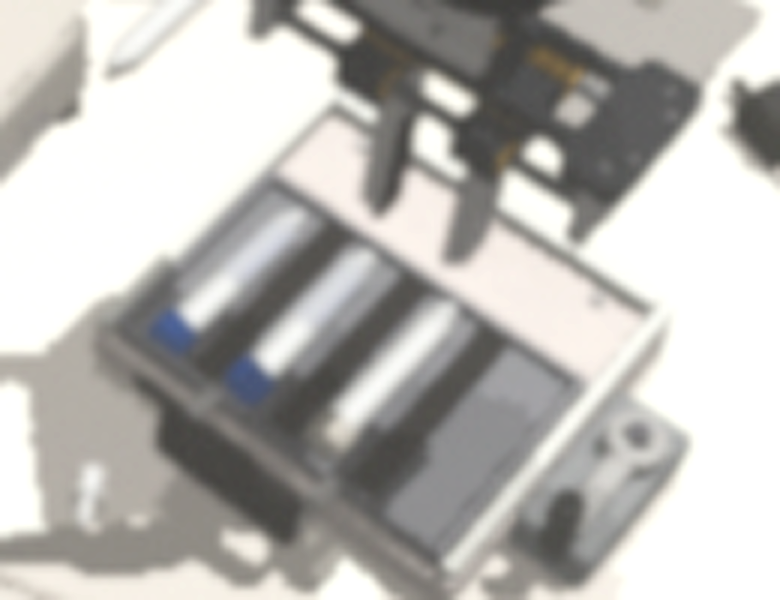

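W1 lies in lane 2 (cap at (335,430)) and the lane 3 and 4 tubes are undisturbed. W2 is still in place. It is gripped 8 mm short of its middle to stay clear of the cable, so I'll correct for that offset when placing it.

```bash
python3 - <<'E'
import h
from h import *
from scipy.spatial.transform import Rotation as R
rot=lambda: R.from_quat(np.array(current_tcp_rot()),scalar_first=True).as_matrix()
T=capture("top"); print("W2",round(tubediff(T,"W2"),1))
if pick("W2"):
    off=rot().T@np.array([.008,0,0])   # tube middle from TCP, tool frame
    Qp=qn([.4545,-.331,.15],90+LYAW)
    d=R.from_quat(np.array(Qp),scalar_first=True).as_matrix()@off; print("offset at place",d)
    h.LX-=d[0]
    place(1)
T=capture("top");save(T,"p10",(165,110,480,260),2.5)
S=capture("scene"); save(S,"p10b",(330,210,460,310),6)
print(current_width(),current_time_s())
E
```

```text
W2 1.5
W2 hit False w 0.02062671606468279 0.020484585534781472 dt 4.075000000000003
offset at place [7.99986974e-03 4.21728769e-05 1.74833362e-05]
place w 0.020503248586013222 hit False [ 0.44636164 -0.33097668  0.04087153]
dt 3.683399999999999
0.030958252419671612 45.5917
```

View pics/p10.png

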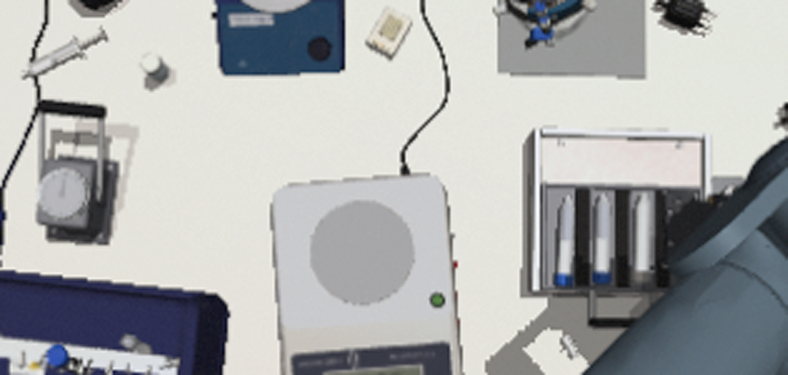

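View pics/p10b.png

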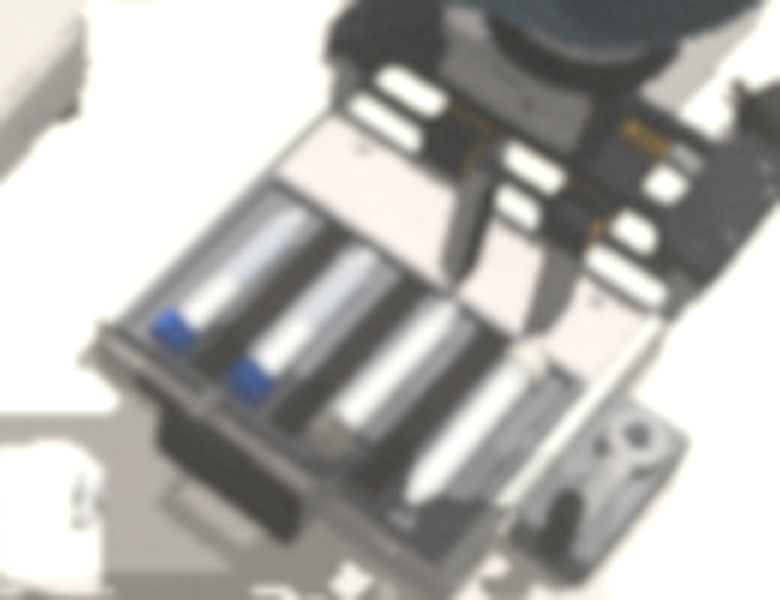

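W2 is in lane 1, but its cap at (527,355) is close to the far wall. I'll move the arm clear and check seating from both cameras.

```bash
python3 - <<'E'
from h import *
move_pose([.5,.08,.25],qn([.5,.08,.25],90))
T=capture("top");S=capture("scene")
save(T,"p11",(370,150,480,250),7); save(S,"p11b",(330,210,460,310),6)
print(current_time_s())
E
```

```text
47.2583
```

View pics/p11.png

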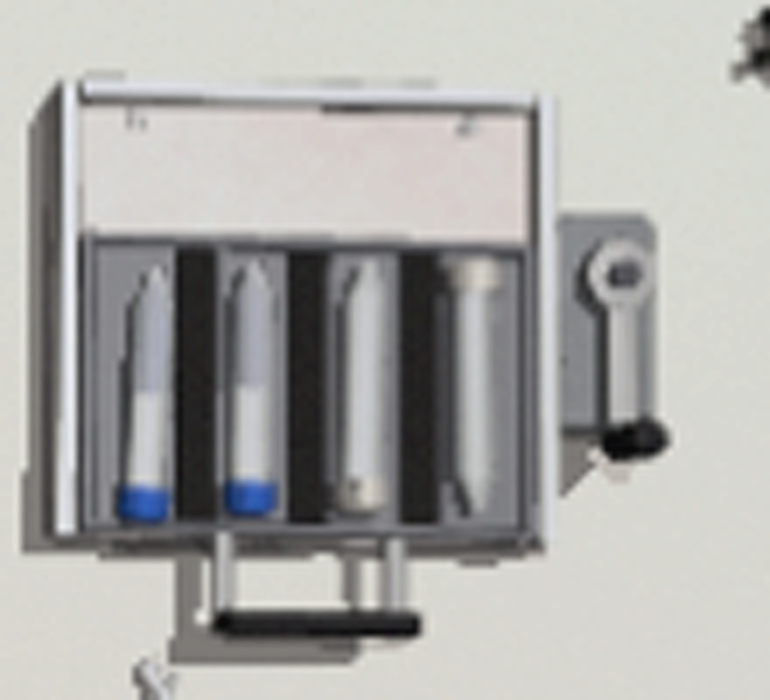

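View pics/p11b.png

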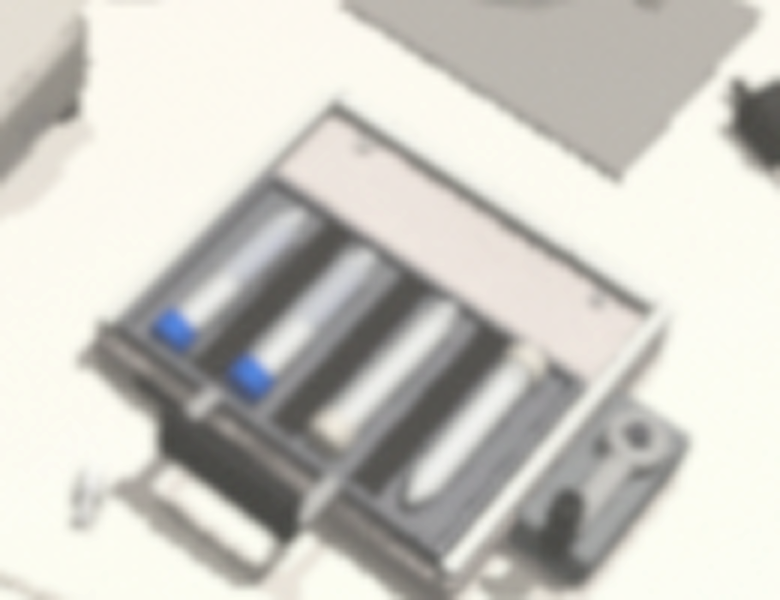

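All four tubes lie inside their lanes, and no tube is on a rib or wall. Next I'll free the cam lever by pinching the knob and swinging it about the pivot at (0.5035,-0.391).

```bash
cat >> h.py <<'E'
PV=np.array([.5035,-.3908]); RK=.068
def kp(a): return [PV[0]-RK*np.cos(a),PV[1]-RK*np.sin(a)]
def cam(a0,a1,th,force=8):
    x,y=kp(a0); Q=qn([x,y,.15],th)
    move_gripper(.036); move_pose([x,y,.15],Q); move_l([x,y,.085],.2); h=move_l([x,y,.052],.06,contact_N=6)
    print("down hit",h,current_position())
    if h: move_l([x,y,.15],.1); return False
    move_gripper(.006,force); print("w",current_width())
    for a in np.linspace(a0,a1,9)[1:]:
        x,y=kp(a); h=move_l([x,y,.052],.06,contact_N=15)
        if h: print("contact at",a,current_contact_force(),current_position())
    p=current_position(); print("w",current_width(),p,current_contact_force())
    print("angle",np.arctan2(PV[1]-p[1],PV[0]-p[0]))
    return True
def rel():
    p=current_position(); move_gripper(.036); move_l([p[0],p[1],.16],.2)
E
python3 - <<'E'
from h import *
if cam(0,1.56,135): rel()
S=capture("scene"); save(S,"p12",(330,210,460,310),6); print(current_time_s())
E
```

```text
down hit False [ 0.43554524 -0.39088533  0.05195903]
w 0.015886013935810406
w 0.015591807524599047 [ 0.50322275 -0.45876613  0.05200198] [-2.18417614  0.99936046  2.63136604]
angle 1.566717079926354
55.1833
```

View pics/p12.png

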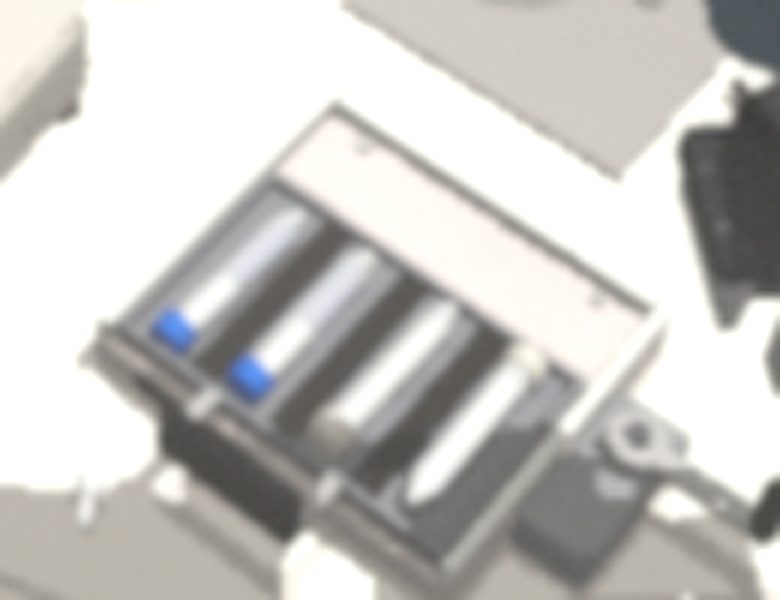

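The lever is fully out to the right (knob at about (765,510)) and the tubes are undisturbed. Now I'll push the tray home, slowly.

```bash
python3 - <<'E'
from h import *
T=capture("top"); g=plane(T,(414.7,238.8),.071); print("grip",g)
y=-.2625; x0=g[0]-.045
move_gripper(.0,10)
Q=qn([x0,y,.15],90)
move_pose([x0,y,.16],Q); print(move_l([x0,y,.055],.15,contact_N=8),current_position())
# approach
print(move_l([x0+.06,y+.0006,.055],.05,contact_N=2.5),current_position(),current_contact_force())
x1=current_position()[0]
h=move_l([x1+.075,y+.0010,.055],.04,contact_N=18); p=current_position(); print(h,p,p[0]-x1,current_contact_force(),current_time_s())
E
```

```text
grip [ 0.35722001 -0.25899147  0.071     ]
False [ 0.31274502 -0.26322563  0.05566978]
True [ 0.34375957 -0.26198207  0.05480533] [-0.7704852  -0.33936653 -0.35324462]
True [ 0.40300471 -0.26111057  0.05439926] 0.0592451357001868 [-0.68996083  0.46640908 -0.95212758] 59.9583
```

```bash
python3 - <<'E'
from h import *
p=current_position()
h=move_l([p[0]+.012,p[1],.055],.02,contact_N=22); print(h,current_position(),current_contact_force())
p=current_position(); move_l([p[0]-.03,p[1],.055],.1); move_l([p[0]-.03,p[1],.16],.2); 
move_pose([.5,.08,.25],qn([.5,.08,.25],90))
T=capture("top");S=capture("scene"); save(T,"p13",(370,150,480,250),7); save(S,"p13b",(330,210,460,310),6)
V=T["pixels"].max(2).astype(int)<48
for s,c,r in comps(V[:,:],60):
    if 390<c[0]<440 and 160<c[1]<245: print(s,c,plane(T,c,.041))
print(current_time_s())
E
```

```text
True [ 0.40277616 -0.2602563   0.05345778] [-1.11466687  0.33316709  0.73676746]
[395 165   8  38 234] [397.5982906  183.94444444] [ 0.51166911 -0.21580281  0.041     ]
[411 165   8  39 240] [413.59583333 184.42083333] [ 0.51147211 -0.26175437  0.041     ]
[423 165  14  39 278] [430.07194245 183.89208633] [ 0.51421412 -0.30924548  0.041     ]
[401 216  29   4 107] [414.29906542 217.51401869] [ 0.41699866 -0.26426205  0.041     ]
62.9667
```

View pics/p13.png

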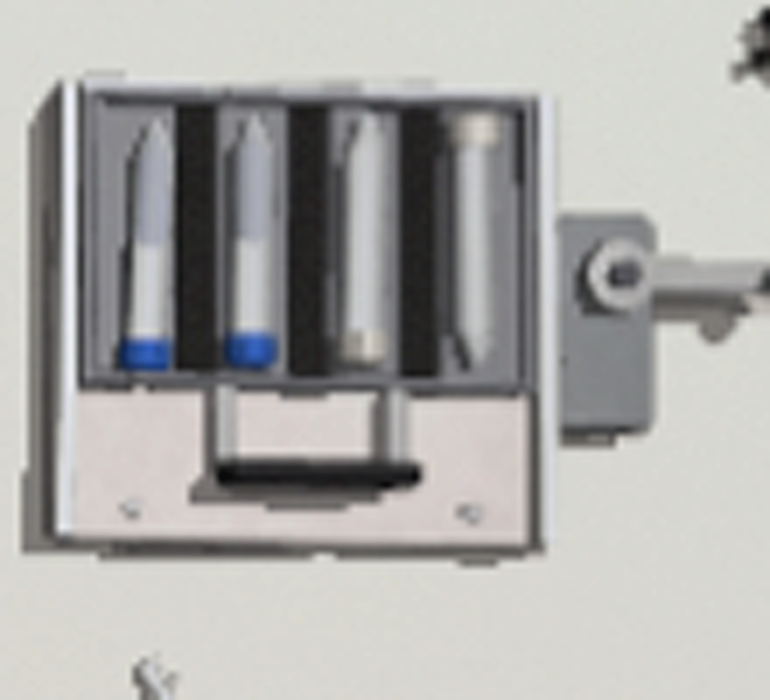

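View pics/p13b.png

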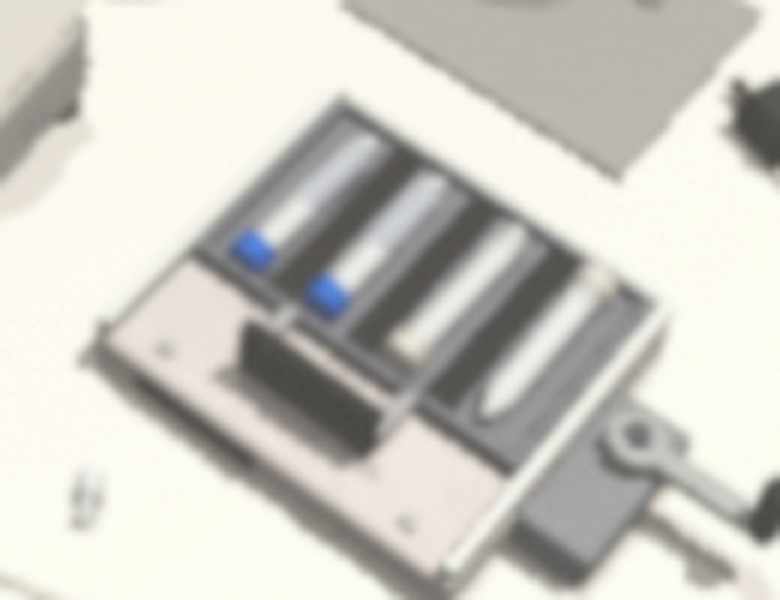

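The tray is home: the ribs moved about 59 mm, a repeat push of 22 N gave no further travel, and the tubes are undisturbed. Now I'll lock the lever.

```bash
python3 - <<'E'
from h import *
if cam(1.565,-.02,135): rel()
move_pose([.5,.08,.25],qn([.5,.08,.25],90))
T=capture("top");S=capture("scene"); save(T,"p14",(370,150,480,250),7); save(S,"p14b",(330,210,460,310),6)
save(T,"p14c",(170,135,230,215),7)
print(current_time_s())
E
```

```text
down hit False [ 0.50314809 -0.45886823  0.05194906]
w 0.015729085186295087
w 0.01589222180163692 [ 0.43565149 -0.39016173  0.05201383] [ 1.21694082 -6.02438913 -0.60194331]
angle -0.009407060172382837
73.375
```

View pics/p14.png

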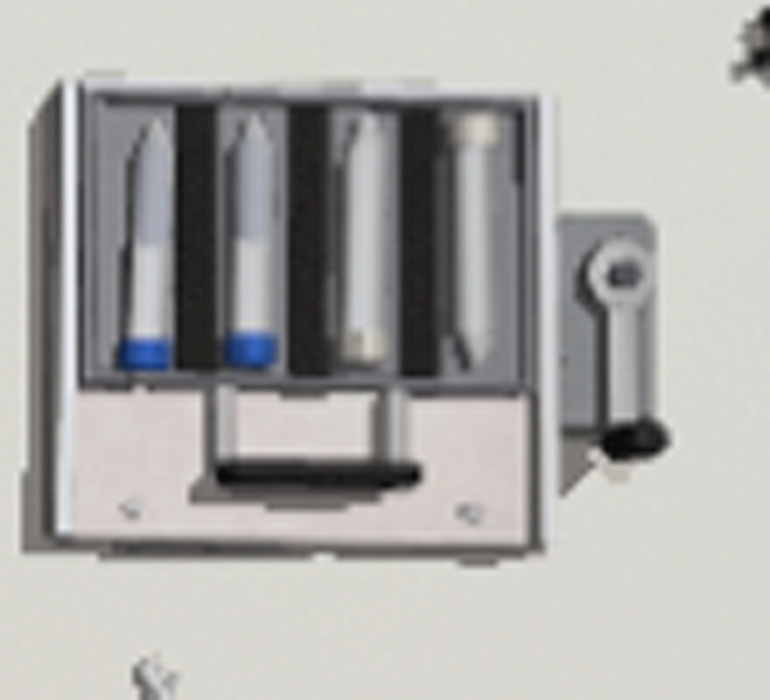

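View pics/p14b.png

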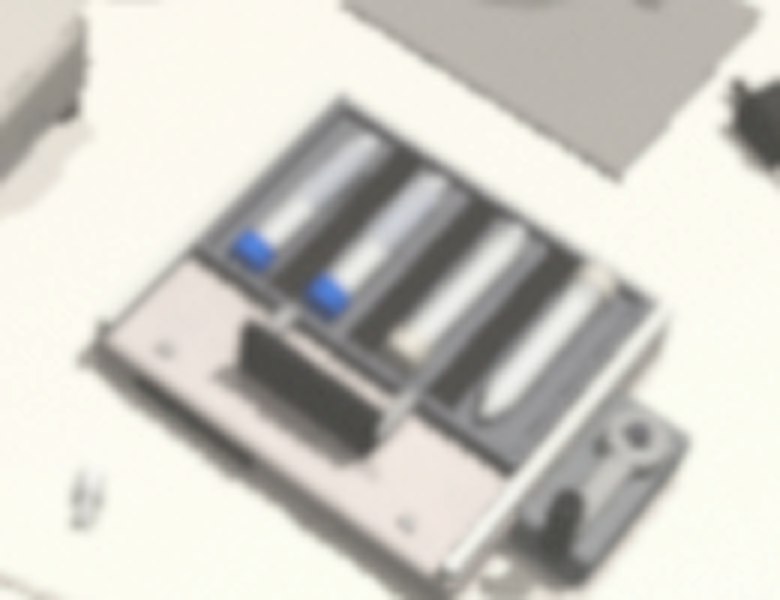

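The lever is locked (arm parallel to the rails, closing stop felt at 6 N), with the tray home and the tubes in place. Next is one counter stroke, then a look at the dial.

```bash
cat >> h.py <<'E'
BX,BY=.5775+.003,.3576
def stroke():
    h0=move_l([BX,BY,.080],.04,contact_N=22); 
    h=move_l([BX,BY,.014],.05,contact_N=22); p=current_position(); print("stroke",h0,h,p,current_contact_force())
    sleep(.15); z=p[2]
    move_l([BX,BY,.112],.08); sleep(.4)
E
python3 - <<'E'
from h import *
move_gripper(0,10); Q=qn([BX,BY,.18],86.3); move_pose([BX,BY,.18],Q); print(move_l([BX,BY,.112],.1,contact_N=8))
h=move_l([BX,BY,.085],.02,contact_N=3); print("touch",h,current_position()); move_l([BX,BY,.112],.05)
stroke()
move_l([BX,BY,.2],.2); move_pose([.5,.08,.25],qn([.5,.08,.25],90))
T=capture("top");S=capture("scene"); save(T,"p15",(170,135,230,215),7); save(S,"p15b",(225,120,285,180),10)
print(current_time_s())
E
```

```text
False
touch True [0.58139284 0.35746662 0.09118844]
stroke False True [0.57944117 0.35854769 0.02504512] [-4.64075587 -1.24620022 10.32172958]
85.4333
```

View pics/p15.png

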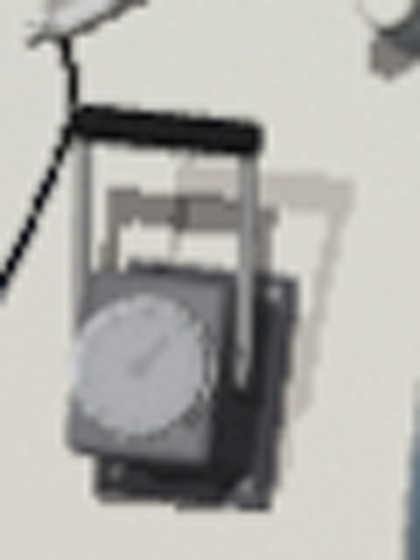

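View pics/p15b.png

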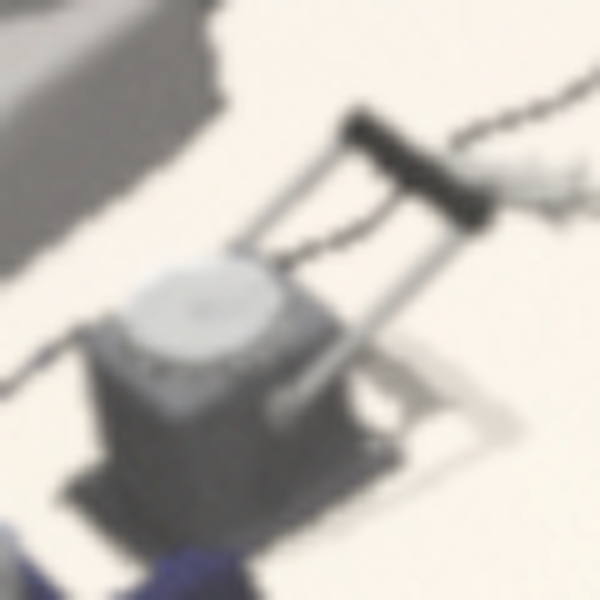

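View pics/p14c.png

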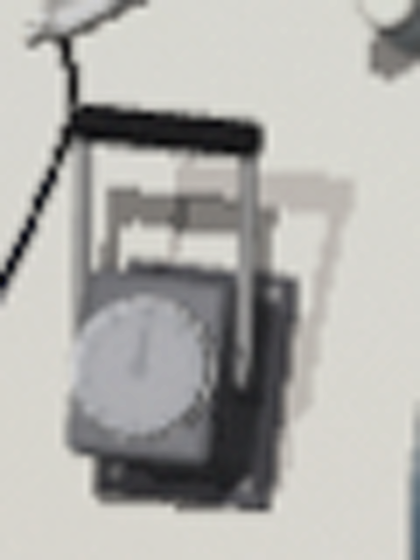

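One full stroke turned the pointer by about 36° (its tip is now at (170,332)), and the press reached the stop at TCP z=0.025. Three more strokes.

```bash
python3 - <<'E'
from h import *
Q=qn([BX,BY,.18],86.3); move_pose([BX,BY,.18],Q); move_l([BX,BY,.112],.1,contact_N=8)
for i in range(3): stroke()
move_l([BX,BY,.2],.2); move_pose([.5,.08,.25],qn([.5,.08,.25],90))
T=capture("top");S=capture("scene"); save(T,"p16",(170,135,230,215),7); save(T,"p16t"); save(S,"p16s",(330,210,460,310),6)
print(current_time_s())
E
```

```text
stroke False True [0.57977497 0.3585304  0.02507328] [-4.14659121 -1.83531353 10.06696951]
stroke False True [0.57985769 0.35853369 0.02505628] [-3.78206015 -2.05275877  9.69804837]
stroke False True [0.57988147 0.35856165 0.02504825] [-3.99796608 -2.21003757 11.25948652]
102.875
```

View pics/p16.png

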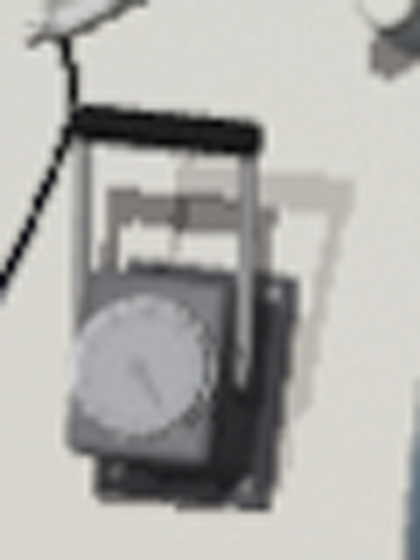

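View pics/p16t.png

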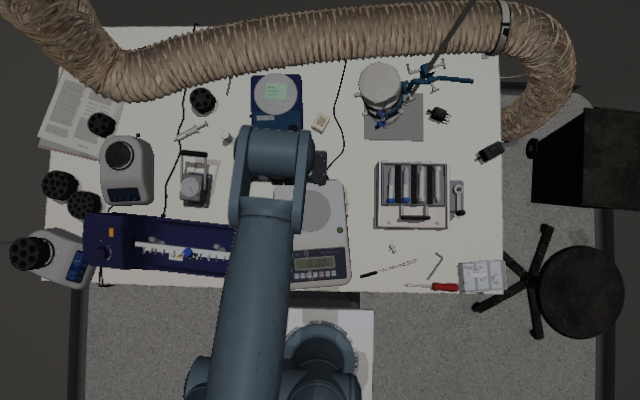

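View pics/p16s.png

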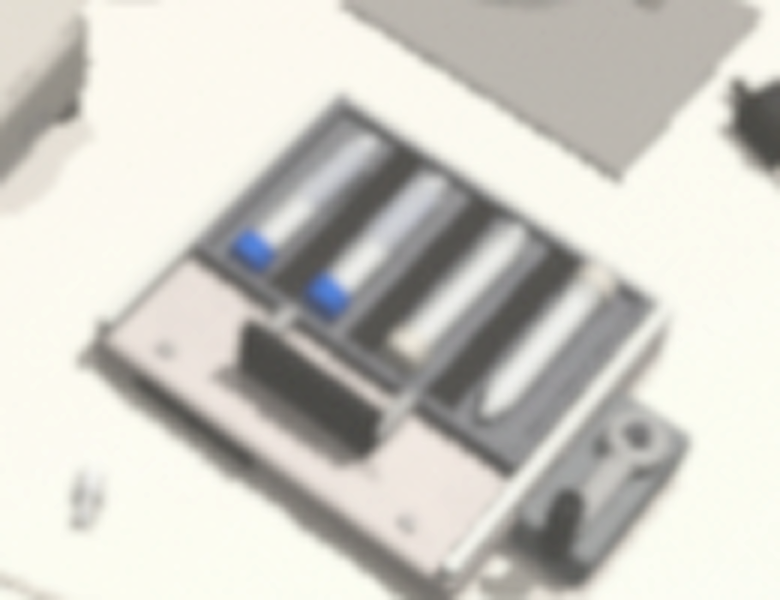

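The pointer tip at (158,412) is about 150° clockwise from zero, where four marks would be 144°. The lever is up, four tubes are in the tray, the tray is home and the lever is locked. Handing in.

```bash
python3 - <<'E'
from workcell import *
print(current_contact_force(),current_time_s()); sign_off()
E
```

```text
[-0.16921418  0.7760384  -0.13533214] 102.875
the job is handed in; nothing more can be done
```

The job is handed in at 102.9 s. All four tubes (two blue, two white) lie flat in the tray, one to a lane. I freed the cam lever, pushed the tray home, locked the lever again, and then gave the counter four full strokes.

**Last checks**
- **Tubes:** in the final pictures all four are inside their lanes, undisturbed by the push.
- **Tray:** it moved about 59–60 mm by fingertip travel and the ribs' shift in the picture. A second, firmer push gave no further movement.
- **Cam lever:** it is back parallel to the rails, and I felt it press against its closing stop.
- **Counter:** all four strokes ended at the same depth, at the lever's stop. The pointer reads about 150° from zero by eye, where four marks would be 144°. The lever is back up.
- **Robot:** the arm is parked clear of everything.

**What disagreed**
- **Fingertip height:** the fingertips are about level with the TCP, not 22 mm ahead as stated. My first grasp closed on nothing above the first tube and did not move it. I then found the table by touch and used the measured offset from there on.
- **Disturbances:** I noticed neither the knocked tube nor the slackened grip.

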